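# Load a power module fins up in the test fixture and set its load fader

## Task

Put the black power module into the nest of the blue test fixture with its aluminium fins up, so that its copper contact side sits flat on the nest floor, and let go of it. Then slide the fixture's load fader until the white line on its grip is in line with the green marker beside the track. Leave the tape roll, the multimeter and the screwdriver where they lie.

Things in the scene. Friction and masses are not known exactly. Their poses are not given: they have to be found in the camera images.
- module: Power module, block 46 (x) by 60 (y) by 46 (z) mm: black plastic at z 0-26, aluminium fins along y at z 26-46 (grips as if solid). Origin: centre of the flat contact face with two copper strips; z points from there to the fins. Starts lying on a 60 by 46 side (x axis upright), fins roughly towards +y (the robot's left); about 0.2 kg. May be seated either way round.
- fixture: Blue test fixture, fixed to the bench: a box 220 (x) by 260 (y) by 30 (z) mm, origin at the centre of its underside, x away from the robot at yaw 0. The nest is on its -y half, the fader track runs along x on its +y half (75 mm from the middle; aluminium housing 170 by 40 mm, its top 44 mm above the bench).
- nest (a point): Centre of the nest floor, 30 mm above the bench (flush with the fixture's top), axes as the fixture's. The nest is a rectangle 64 (x) by 50 (y) mm inside a black rim 9 mm high and 8 mm thick.
- fader_top (a point): Centre of the top of the fader grip: a black block 20 (x, along the track) by 28 (y) by 40 (z) mm with a white line across its middle; its top is 84.5 mm above the bench. Axes as the fixture's.
- fader (a joint): Fader position along its track, 0 (end near the robot) to 0.12 m, growing along the fixture's +x. It takes about 2 N to slide and stays where it is left.
- marker: Green marker tab on the fixture beside the track (+y side), fixed: 6 (x, along the track) by 24 (y) by 10 (z) mm, origin at the centre of its underside, axes as the fixture's. The fader is set when fader_top has the same x in the fixture's frame as the marker.
- tape: Roll of blue tape lying flat, 84 mm across, 36 mm high, origin at the centre of its underside. Leave it alone.
- multimeter: Yellow multimeter lying on its back, 150 (x) by 78 (y) by 34 mm, origin at the centre of its underside. Leave it alone.
- screwdriver: Screwdriver with a red handle, 170 mm long, lying along its x axis, handle to -x, up to 26 mm thick; origin under its middle. Leave it alone.
Mind the look-alikes: they are no part of the job. Of the things that look like the module, the smallest one is meant.

How it is judged:
By the outcome, as a careful person would: the job done as asked, in the order asked, and still so for the second after the job is handed in, with the robot touching nothing.
It also fails if it takes over 64 s, if anything falls off the work surface, if the arm or the gripper's body presses on something with over 40 N, if the wrist force passes 120 N, or if a joint passes its speed limit or range.

## Robot

A 6-joint arm with a two-finger parallel gripper is mounted at the origin on the work surface. World frame = base frame: x ahead of the robot, y to its left, z up, the work surface at z = 0. Lengths are in mm, angles in rad, forces in N, time in s.
With the tool pointing down it reaches from about 350 to 725 mm from the base axis. Payload 4.3 kg.
Tool frame: the origin (TCP) lies midway between the tips of the shut fingers; the grasp point (between the pads) lies 19 mm behind it; z points along the fingers, y is the line along which they close (so a half turn about z gives the same grasp; the last joint's range is limited). The gripper opens to 85 mm and grips with 20 to 120 N. Pads are 22 mm wide; open, the fingers measure 114 mm over their backs; the gripper's body (76 mm by 85 mm) begins 54 mm behind the grasp point. The pads swing forward as they close: fully open they stand 13 mm farther back than shut.
Start: joints at [-1.301, 0.377, 0.081, 1.274, 0, 1.46], TCP at [213.186, -534.059, 231.329] pointing down, gripper open.
Joint ranges: [-2.72, 2.72], [-0.84, 1.66], [-1.02, 1.22], [-1.77, 2.12], [-1.37, 1.28], [-3.14, 3.14]. Speed limits (rad/s): [2.57, 2.57, 3.14, 3.14, 3.14, 3.14].

## Interface

Orientations are given as a unit quaternion [w, x, y, z].
In Python, from plant import bot gives the robot as it stands. The module is installed in compiled form; this text tells all that it offers.
- The arm moves only by the shell command python3 -m handwheel 'ROWS' [FORCE]. ROWS is JSON, a list of rows, each a list of 3 entries, a list of its own where there are three numbers: the opening, from 0 (shut) to 1 (fully open), then the shift along the tool's x, y, z in m, then the turn, a rotation vector about the tool's x, y, z in degrees. A call has 1 to 10 rows; each row is the pose to reach, as a shift and turn from the pose commanded when the call began, along the tool's axes at that moment; what a row does not reach only later rows make up. A row lasts 1/10 s, in which the tool goes at most 50 mm and 8.59 degrees, less where a joint would pass 70% of its speed; a pose out of reach is approached as far as the arm can. A call with a gripper value outside its range is refused whole. The fingers move at their own pace and stop on an object; FORCE is the grip in N (left out, the last holds). Time passes only in rows, so rows that repeat a pose let the fingers close. It gives the time, the measured TCP pose, the force, the opening and the grip force at its end, in the units of the state.
- bot.observe(): the state, without advancing time (a new reading comes with each control period).
- bot.snapshot(name): name is "scene" or "top" or "wrist"; returns a dict with "pixels" (400x640x3 uint8, red, green, blue), "K" (3x3 intrinsics, pixels), "extrinsics" (4x4, takes a point from world to camera coordinates). Camera axes: x right, y down, z forward; pixel columns grow to the right and rows downward; lengths in mm; the calibration is good to about 2 mm. A picture is of the moment at which its call begins. There is no depth.
- bot.sign_off(): hands the job in; it is judged then, once.
The state is a dict: "time": time; "joint_pos": joint angles; "qd": joint speeds; "joint_torque": joint torques, N m; "position": TCP position; "eef_rot": TCP orientation; "ft_force": force on the tool from outside, world axes, zero at the start; "ft_torque": the same for the moment, N m; "grip_width": opening from 0.0 (shut) to 1.0 (fully open); "grasp_force": force on a finger pad.
Only numpy, scipy, OpenCV 4.12 (cv2) and the standard library are available. Lean on these libraries where they do the work, as an engineer would, in place of code of your own. Each camera call takes 0.05 s, during which the arm holds its last target. There are 200 camera calls.

## Working session

There is one attempt and no reset: what is moved stays moved. The work goes in short steps, Python scripts to look and compute and a shell command to move; the robot and the scene stay as the last step left them, time stands still between calls to the robot, and variables do not carry over. Pictures are saved under pics/ and viewed, at most 10 in all, crops included, and the job is handed in when it is done.

```bash
mkdir -p pics; cat > h.py <<'E'
import numpy as np, cv2
from plant import bot
def snap(n,f=None):
    s=bot.snapshot(n); im=np.ascontiguousarray(s["pixels"][:,:,::-1])
    if f: cv2.imwrite("pics/"+f,im)
    return im,np.array(s["K"]),np.array(s["extrinsics"])
def ray(K,E,u,v,z):
    R,t=E[:3,:3],E[:3,3]; c=-R.T@t
    d=R.T@np.linalg.solve(K,[u,v,1.]); return c+d*(z-c[2])/d[2]
def proj(K,E,p):
    q=K@(E[:3,:3]@np.array(p,float)+E[:3,3]); return q[:2]/q[2]
E
python3 - <<'E'
from h import *
np.set_printoptions(precision=4,suppress=True)
for n in("scene","top"):
    im,K,E=snap(n,n+"0.png"); np.savez(n+"0.npz",im=im,K=K,E=E); print(n,K.tolist(),"cam",-E[:3,:3].T@E[:3,3]); print(E)
print(bot.observe())
E
```

```text
scene [[502.4431305474579, 0.0, 324.8420647727378], [0.0, 502.4431305474579, 197.99668409882665], [0.0, 0.0, 1.0]] cam [1618.1487  448.1622  869.6217]
[[  -0.4255    0.9048    0.0186  266.879 ]
 [   0.5208    0.2616   -0.8126 -253.3974]
 [  -0.7401   -0.3361   -0.5826 1854.7404]
 [   0.        0.        0.        1.    ]]
top [[449.89751369920805, 0.0, 315.10685196129305], [0.0, 449.89751369920805, 200.49324921493857], [0.0, 0.0, 1.0]] cam [ 412.1893  -29.8024 1436.6352]
[[  -0.0007   -0.9997   -0.0238    4.7334]
 [  -0.9876    0.0044   -0.1568  632.5484]
 [   0.1569    0.0234   -0.9873 1354.4627]
 [   0.        0.        0.        1.    ]]
{'time': 0.1, 'joint_pos': array([-1.3013,  0.378 ,  0.0798,  1.2744, -0.    ,  1.4605]), 'qd': array([ 0.0003, -0.0002,  0.0039, -0.0005, -0.0004, -0.0008]), 'joint_torque': array([  0.0011, -46.4694,  27.0582,   0.012 ,  -0.    ,   0.    ]), 'position': array([ 213.0088, -533.4637,  230.4576]), 'eef_rot': array([-0.0009,  0.982 ,  0.1887, -0.0001]), 'ft_force': array([-0.2145,  0.0997, -0.8512]), 'ft_torque': array([-0.0456, -0.0204, -0.0165]), 'grasp_force': 0.0, 'grip_width': 1.0007705457275673}
```

View pics/top0.png

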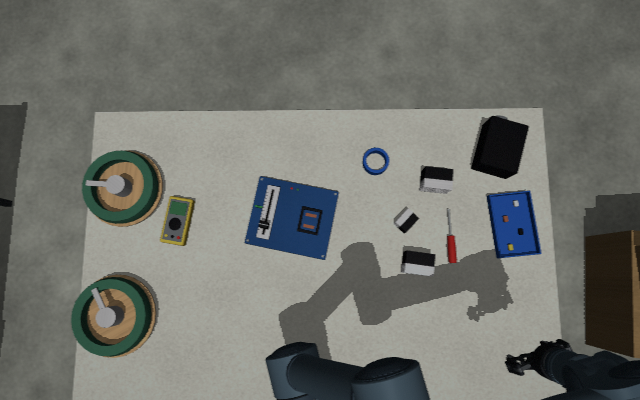

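View pics/scene0.png

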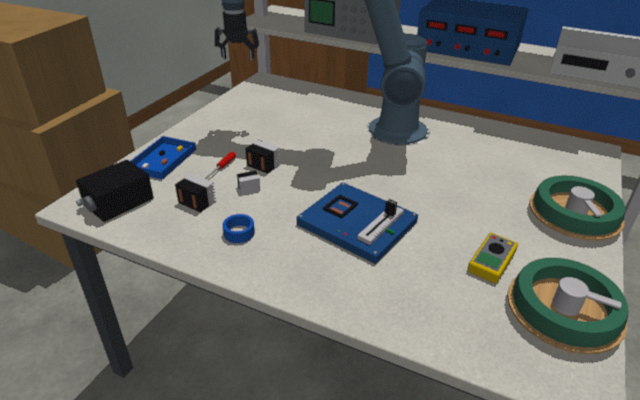

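Both pictures show three black blocks with silver fins. In the top view they are at (436,180) and (418,262), which are larger and have their fins towards the robot, and at (405,219), which is smaller with its fins to the upper left. The tool box at (500,145) is black too. The smallest block, (405,219), fits the description. The fixture is at (292,217) with its nest at (311,220), fader grip at (264,224) and marker at about (260,207).

```bash
python3 - <<'E'
from h import *
d=np.load("top0.npz"); im,K,E=d["im"],d["K"],d["E"]
a=cv2.resize(im[190:250,375:445],None,fx=6,fy=6,interpolation=cv2.INTER_CUBIC)
b=cv2.resize(im[165:270,235:350],None,fx=3.43,fy=3.43,interpolation=cv2.INTER_CUBIC)
b=b[:360]
cv2.imwrite("pics/c1.png",np.hstack([a,b[:, :379]]))
for n,(u,v,z) in dict(mod=(405,219,46),big1=(436,180,50),big2=(418,262,50),nest=(311,220,30),fad=(264,224,84),mark=(260,207,40),tape=(376,161,36),sd=(451,238,13)).items(): print(n,ray(K,E,u,v,z).round())
E
```

```text
mod [ 574. -275.   46.]
big1 [ 696. -375.   50.]
big2 [ 442. -310.   50.]
nest [574.  17.  30.]
fad [556. 157.  84.]
mark [614. 177.  40.]
tape [ 761. -191.   36.]
sd [ 517. -423.   13.]
```

View pics/c1.png

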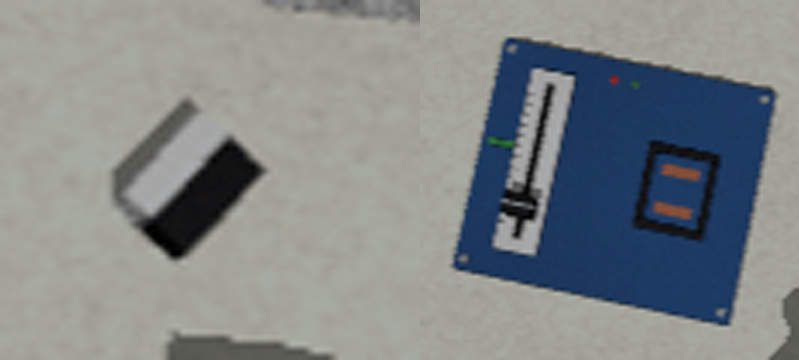

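The crop confirms the choice: the small block's bright fins face up-left in the image and its black body is lower right. The nest has a dark rim and two copper strips. The grip sits low on the track, with the green tab left of the track and above the grip. Next I measure the poses.

```bash
cat > meas.py <<'E'
from h import *
np.set_printoptions(precision=1,suppress=True)
d=np.load("top0.npz"); im,K,E=d["im"],d["K"],d["E"]
hsv=cv2.cvtColor(im,cv2.COLOR_BGR2HSV); H,S,V=cv2.split(hsv)
def box(m,x0,y0,x1,y1,z):
    q=np.zeros_like(m); q[y0:y1,x0:x1]=m[y0:y1,x0:x1]
    c=max(cv2.findContours(q,cv2.RETR_EXTERNAL,cv2.CHAIN_APPROX_NONE)[0],key=cv2.contourArea)
    p=np.array([ray(K,E,u,v,z)[:2] for u,v in c[:,0].astype(float)],np.float32)
    r=cv2.minAreaRect(p); return p,r
u8=lambda b:(b*255).astype(np.uint8)
blue=u8((H>95)&(H<125)&(S>120))
p,r=box(u8((H>95)&(H<125)&(S>100)|((V<80)&(S>100))),235,165,350,270,30); print("fixture",r)
p,r=box(u8(V<60),295,195,330,245,39); print("rim",r)
for nm,m,z in(("copper",(H<20)&(S>90)&(V>80),30),("green",(H>45)&(H<80)&(S>120),40)):
    q=np.zeros_like(H,bool); q[190:245,245:330]=m[190:245,245:330]
    if nm=="green": q[:,275:]=0
    n,l,st,c=cv2.connectedComponentsWithStats(u8(q)); print(nm,[(st[i,4],c[i].round(1),ray(K,E,*c[i],z)[:2]) for i in range(1,n)])
p,r=box(u8(V>150),385,195,430,245,46); 
p,r=box(u8((V<60)),385,200,425,240,46); print("black part",r)
sub=V[196:240,388:425]
p,r=box(u8(((V>205)&(S<25))|(V<60)),388,196,425,240,46); print("mod",r,p.min(0),p.max(0))
print(im[205:216,396:412,1])
E
python3 meas.py
```

```text
fixture ((583.770751953125, 78.25093841552734), (256.3279113769531, 218.5045166015625), 78.21125793457031)
rim ((572.67822265625, 21.67462921142578), (64.89117431640625, 81.3018569946289), 78.43057250976562)
copper [(np.int32(27), array([310.3, 214.7]), array([590.5,  18.9])), (np.int32(27), array([308.3, 226. ]), array([554.9,  25.1]))]
green [(np.int32(14), array([258. , 206.1]), array([617.2, 183.1]))]
black part ((561.9942016601562, -285.01568603515625), (25.731714248657227, 64.4052734375), 43.49992752075195)
mod ((561.9942016601562, -285.01568603515625), (25.731714248657227, 64.4052734375), 43.49992752075195) [ 533.6 -312.3] [ 592.6 -252.8]
[[165 166 166 164 163 164 167 164 160 162 160 158 161 161 159 156]
 [164 163 164 165 164 163 163 165 161 139 126 162 162 160 158 160]
 [166 164 163 162 160 158 161 165 138  89  89 127 164 160 161 163]
 [167 165 163 159 162 162 160 139  91  91  90 106 142 160 163 166]
 [168 166 165 164 166 164 138  88  90  90 107 142 164 163 167 168]
 [167 166 165 165 166 141  87  89  89 103 138 164 165 165 165 168]
 [165 163 164 166 143  89  88  89 102 138 164 166 165 164 165 167]
 [162 163 167 145  91  90  91  99 134 164 165 166 165 164 166 167]
 [164 160 140  93  92  90  90 125 165 165 167 165 166 167 168 151]
 [163 141  91  92  90  98 135 164 165 166 166 166 167 166 151  99]
 [141  90  90  92  90 126 164 164 166 165 165 166 167 151  99  21]]
```

```bash
cat >> h.py <<'E'
from scipy.spatial.transform import Rotation as Rn
def cur():
    o=bot.observe(); q=o["eef_rot"]; return np.array(o["position"]),Rn.from_quat([q[1],q[2],q[3],q[0]])
def tool(az,tilt):
    "tool x azimuth az when vertical; tilt>0: fingers point forward along az"
    a=np.radians(az);b=np.radians(tilt);F=np.array([np.cos(a),np.sin(a),0]);U=np.array([0,0,1.])
    z=-U*np.cos(b)+F*np.sin(b); x=F*np.cos(b)+U*np.sin(b); return Rn.from_matrix(np.c_[x,np.cross(z,x),z])
def rows(p,R):
    "shift (m) and rotvec (deg) in current tool axes to reach TCP p, R"
    p0,R0=cur(); return (R0.inv().apply(np.array(p)-p0)/1000).round(4), np.degrees((R0.inv()*R).as_rotvec()).round(2)
E
python3 - <<'E'
from h import *
R=tool(43.5,-50); d=R.as_matrix()[:,2]; G=np.array([578,-270,25.])
print(G-96*d, rows(G-96*d,R))
p,Rc=cur(); print(Rc.as_matrix().round(2))
E
```

```text
[ 631.34422459 -219.37822103   86.70761053] (array([ 0.5049, -0.1364,  0.1441]), array([ -9.58, -49.41, -20.29]))
[[ 0.93  0.37 -0.  ]
 [ 0.37 -0.93  0.  ]
 [ 0.   -0.   -1.  ]]
```

```bash
python3 -m handwheel '[[1,[0.5,-0.14,0.03],[-10,-49,-20]],[1,[0.5,-0.14,0.03],[-10,-49,-20]],[1,[0.5,-0.14,0.03],[-10,-49,-20]],[1,[0.5,-0.14,0.03],[-10,-49,-20]],[1,[0.5,-0.14,0.03],[-10,-49,-20]],[1,[0.5,-0.14,0.03],[-10,-49,-20]],[1,[0.5,-0.14,0.03],[-10,-49,-20]],[1,[0.5,-0.14,0.03],[-10,-49,-20]],[1,[0.5,-0.14,0.03],[-10,-49,-20]],[1,[0.5,-0.14,0.03],[-10,-49,-20]]]'
python3 -m handwheel '[[1,[0,0,0],[0,0,0]]]'
python3 - <<'E'
from h import *
R=tool(43.5,-50); d=R.as_matrix()[:,2]; G=np.array([578,-270,25.])
print(rows(G-96*d,R),bot.observe()["joint_pos"].round(2))
E
```

```text
time: 1.1
position: [592.9, -239.4, 199.3]
eef_rot: [0.163, 0.844, 0.336, -0.386]
ft_force: [2.6, -1.4, 0.5]
grip_width: 1.001
grasp_force: 0.0
time: 1.2
position: [595.0, -237.2, 193.7]
eef_rot: [0.162, 0.843, 0.338, -0.386]
ft_force: [-0.0, -0.6, -1.2]
grip_width: 1.006
grasp_force: 0.0
(array([0.1065, 0.0111, 0.0403]), array([ 0.85, -0.5 , -0.19])) [-0.18  1.15  1.07  2.09 -0.67  2.42]
```

```bash
python3 - <<'E'
from h import *
R=tool(43.5,-35); d=R.as_matrix()[:,2]; G=np.array([578,-270,26.])
print(rows(G-96*d,R))
E
```

```text
(array([0.0808, 0.0112, 0.0427]), array([ 0.87, 14.5 , -0.07]))
```

```bash
python3 -m handwheel '[[1,[0.04,0.006,0.02],[0.9,8,0]],[1,[0.08,0.011,0.043],[0.9,14.5,0]],[1,[0.08,0.011,0.043],[0.9,14.5,0]],[1,[0.08,0.011,0.043],[0.9,14.5,0]],[1,[0.08,0.011,0.043],[0.9,14.5,0]]]'
python3 - <<'E'
from h import *
R=tool(43.5,-35); d=R.as_matrix()[:,2]; G=np.array([578,-270,26.])
print(rows(G-96*d,R),bot.observe()["joint_pos"].round(2))
im,K,E=snap("wrist","w1.png"); np.savez("w1.npz",im=im,K=K,E=E)
print(proj(K,E,G),proj(K,E,[552.6,-294,23]), -E[:3,:3].T@E[:3,3])
E
```

```text
time: 1.7
position: [614.4, -237.3, 115.1]
eef_rot: [0.113, 0.887, 0.35, -0.279]
ft_force: [0.2, 0.4, -0.4]
grip_width: 1.004
grasp_force: 0.0
(array([ 0.011 , -0.0014,  0.005 ]), array([ 0.07,  0.01, -0.5 ])) [-0.24  0.97  0.67  1.64 -0.5   2.25]
[312.68800226 186.29128782] [313.14065521 208.867699  ] [ 721.36458943 -137.62721258  185.87925431]
```

View pics/w1.png

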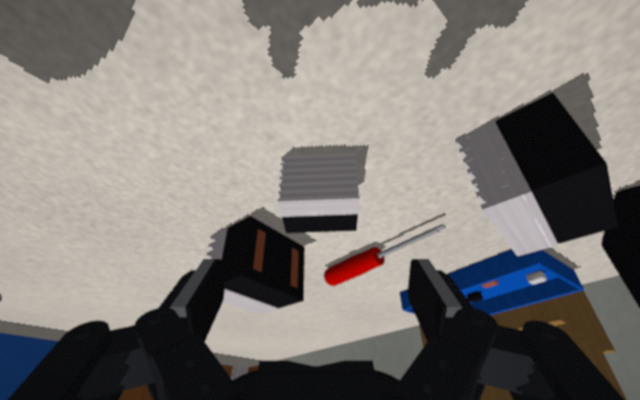

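The wrist view shows the module at about (320,190). Its fin face spans (278–366,147–202), and its top face is a white strip plus a black strip down to row 230. The large look-alike is at (265,260) with its copper side visible, and the screwdriver is at (385,250).

```bash
python3 - <<'E'
from h import *
d=np.load("w1.npz"); im,K,E=d["im"],d["K"],d["E"]; V=im.max(2)
m=np.zeros(V.shape,np.uint8); m[205:240,272:370]=(V[205:240,272:370]<60)*255
n,l,st,c=cv2.connectedComponentsWithStats(m); i=1+st[1:,4].argmax(); print(st[i],c[i])
cn=cv2.findContours((l==i).astype(np.uint8),0,1)[0][0][:,0]
for q in cv2.boxPoints(cv2.minAreaRect(cn.astype(np.float32))): print(q,ray(K,E,*q,46).round(1))
print("fin edge",ray(K,E,280,201.5,46).round(1),ray(K,E,358.5,199.5,46).round(1))
print(V[195:236:1,300],V[222,276:290],V[222,350:364])
E
```

```text
[ 283  215   74   18 1040] [319.29134615 223.35      ]
[282.8408  217.46173] [ 551.8 -262.4   46. ]
[355.96127 214.89609] [ 593.  -301.8   46. ]
[356.49063 229.98279] [ 578.6 -319.    46. ]
[283.37015 232.54843] [ 534.2 -276.9   46. ]
fin edge [ 566.8 -247.8   46. ] [ 607.4 -288.1   46. ]
[ 96  98 103 106 120 152 178 187 188 191 192 191 190 189 189 191 193 193
 193 187 159 109  56  24  20  20  22  23  22  20  15  20  22  17  20  22
  32  61  87 101 104] [104 103 102 100 100  98  87  59  28  20  18  20  19  23] [ 18  22  17  21  21  27  81 143 183 199 200 198 198 196]
```

```bash
python3 - <<'E'
from h import *
R=tool(45.5,-35); d=R.as_matrix()[:,2]; G=np.array([580.1,-274.4,26.])
print(rows(G+24*d,R))
E
```

```text
(array([0.009 , 0.0028, 0.1263]), array([-1.  , -0.06, -2.16]))
```

```bash
python3 -m handwheel '[[1,[0.009,0.003,0.03],[-1,0,-2.2]],[1,[0.009,0.003,0.06],[-1,0,-2.2]],[1,[0.009,0.003,0.09],[-1,0,-2.2]],[1,[0.009,0.003,0.11],[-1,0,-2.2]],[1,[0.009,0.003,0.126],[-1,0,-2.2]],[1,[0.009,0.003,0.126],[-1,0,-2.2]],[1,[0.009,0.003,0.126],[-1,0,-2.2]],[1,[0.009,0.003,0.126],[-1,0,-2.2]]]' 60
python3 - <<'E'
from h import *
R=tool(45.5,-35); d=R.as_matrix()[:,2]; G=np.array([580.1,-274.4,26.])
print(rows(G+24*d,R),bot.observe()["ft_force"])
E
```

```text
time: 2.55
position: [571.6, -283.8, 5.2]
eef_rot: [0.116, 0.88, 0.369, -0.276]
ft_force: [-0.8, -0.0, 0.3]
grip_width: 0.999
grasp_force: 0.0
(array([-0.0015, -0.0005, -0.0003]), array([ 0.03, -0.12,  0.06])) [-0.84211147 -0.00793739  0.34641522]
```

```bash
python3 -m handwheel '[[1,[-0.002,0,-0.002],[0,0,0]],[0,[-0.002,0,-0.002],[0,0,0]],[0,[-0.002,0,-0.002],[0,0,0]],[0,[-0.002,0,-0.002],[0,0,0]],[0,[-0.002,0,-0.002],[0,0,0]],[0,[-0.002,0,-0.002],[0,0,0]],[0,[-0.002,0,-0.002],[0,0,0]],[0,[-0.002,0,-0.002],[0,0,0]]]' 60
```

```text
time: 3.35
position: [569.9, -283.8, 7.1]
eef_rot: [0.115, 0.88, 0.37, -0.277]
ft_force: [2.5, 3.8, 4.9]
grip_width: 0.695
grasp_force: 65.7
```

```bash
python3 -m handwheel '[[0,[-0.02,0,-0.03],[0,0,0]],[0,[-0.05,0,-0.07],[0,0,0]],[0,[-0.08,0,-0.115],[0,0,0]],[0,[-0.1,0,-0.145],[0,0,0]],[0,[-0.1,0,-0.145],[0,0,0]],[0,[-0.1,0,-0.145],[0,0,0]]]'
python3 - <<'E'
from h import *
R=tool(78.3,55); d=R.as_matrix()[:,2]; N=np.array([572.5,22,30])
print(rows(N+[0,0,35+110]+24*d,R)); R=tool(62,10); d=R.as_matrix()[:,2];print(rows(np.array([580,-120,180])+24*d,R))
snap("scene","s2.png"); print(bot.observe()["joint_pos"].round(2))
E
```

```text
time: 3.95
position: [570.7, -283.7, 182.1]
eef_rot: [0.115, 0.88, 0.369, -0.277]
ft_force: [-0.1, -0.2, -3.5]
grip_width: 0.694
grasp_force: 66.0
(array([ 0.2057, -0.2237, -0.1172]), array([  6.21,  87.13, -35.81]))
(array([ 0.1193, -0.1093, -0.0514]), array([ -3.79,  44.52, -16.52]))
[-0.31  0.82  0.55  1.61 -0.54  2.12]
```

```bash
python3 -m handwheel '[[0,[0.02,-0.02,-0.01],[-1,8,-3]],[0,[0.12,-0.11,-0.05],[-4,44.5,-16.5]],[0,[0.12,-0.11,-0.05],[-4,44.5,-16.5]],[0,[0.12,-0.11,-0.05],[-4,44.5,-16.5]],[0,[0.12,-0.11,-0.05],[-4,44.5,-16.5]],[0,[0.12,-0.11,-0.05],[-4,44.5,-16.5]],[0,[0.12,-0.11,-0.05],[-4,44.5,-16.5]],[0,[0.12,-0.11,-0.05],[-4,44.5,-16.5]]]'
python3 - <<'E'
from h import *
R=tool(78.3,55); d=R.as_matrix()[:,2]; N=np.array([572.5,22,30])
print(rows(N+[0,0,35+110]+24*d,R),bot.observe()["joint_pos"].round(2))
E
```

```text
time: 4.8
position: [578.8, -115.9, 152.8]
eef_rot: [-0.045, 0.854, 0.513, 0.072]
ft_force: [0.5, -1.0, -3.2]
grip_width: 0.694
grasp_force: 66.0
(array([ 0.137 , -0.0759,  0.0152]), array([  8.85,  44.91, -14.23])) [-0.4   0.41 -0.08  1.06  0.17  1.67]
```

```bash
python3 -m handwheel '[[0,[0.025,-0.014,0],[1.8,9,-3]],[0,[0.137,-0.076,0.015],[8.8,45,-14]],[0,[0.137,-0.076,0.015],[8.8,45,-14]],[0,[0.137,-0.076,0.015],[8.8,45,-14]],[0,[0.137,-0.076,0.015],[8.8,45,-14]],[0,[0.137,-0.076,0.015],[8.8,45,-14]],[0,[0.137,-0.076,0.015],[8.8,45,-14]],[0,[0.137,-0.076,0.015],[8.8,45,-14]],[0,[0.137,-0.076,0.015],[8.8,45,-14]]]'
python3 - <<'E'
from h import *
R=tool(78.3,55); d=R.as_matrix()[:,2]; N=np.array([572.5,22,30])
print(rows(N+[0,0,35+110]+24*d,R),bot.observe()["joint_pos"].round(2))
im={}
for n in("scene","top","wrist"):
    i,K,E=snap(n,n+"3.png"); np.savez(n+"3.npz",im=i,K=K,E=E); im[n]=i; print(n,proj(K,E,N),proj(K,E,N+[0,0,110]))
E
```

```text
time: 5.7
position: [578.5, 41.6, 164.0]
eef_rot: [-0.289, 0.687, 0.561, 0.36]
ft_force: [0.2, -0.2, -2.8]
grip_width: 0.698
grasp_force: 66.3
(array([-0.0027, -0.0019,  0.0009]), array([0.23, 0.  , 0.24])) [-0.49  0.59 -0.14  1.21  0.91  1.1 ]
scene [340.47282768 207.34351197] [341.98389262 174.32722015]
top [309.26307007 220.37266209] [307.87473662 216.08426463]
wrist [311.95990723 359.74516847] [311.25785716 316.79861006]
```

View pics/wrist3.png

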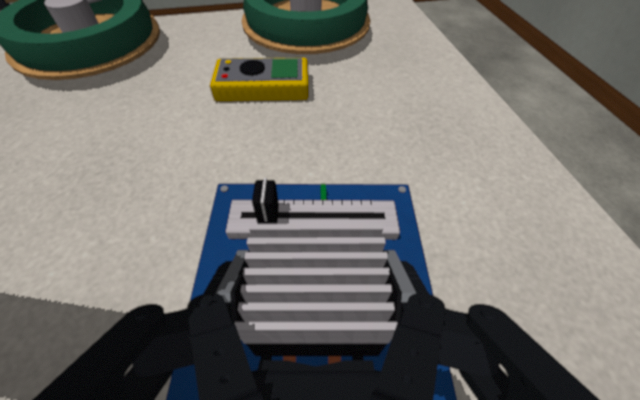

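The wrist view shows the module held level with its fins up at (240–395, 232–345). The fader grip is at (265,200), the green marker at (323,192), and the copper strips are just visible at (290–335,358).

```bash
python3 - <<'E'
from h import *
a=cv2.imread("pics/top3.png")[180:260,260:350]; b=cv2.imread("pics/scene3.png")[120:220,290:390]
r=lambda x:cv2.resize(x,(400,int(400*x.shape[0]/x.shape[1])),interpolation=cv2.INTER_CUBIC)
a,b=r(a),r(b); h=max(len(a),len(b)); p=lambda x:cv2.copyMakeBorder(x,0,h-len(x),0,0,0)
cv2.imwrite("pics/c3.png",np.hstack([p(a),p(b)]))
E
```

```text
(no output)
```

View pics/c3.png

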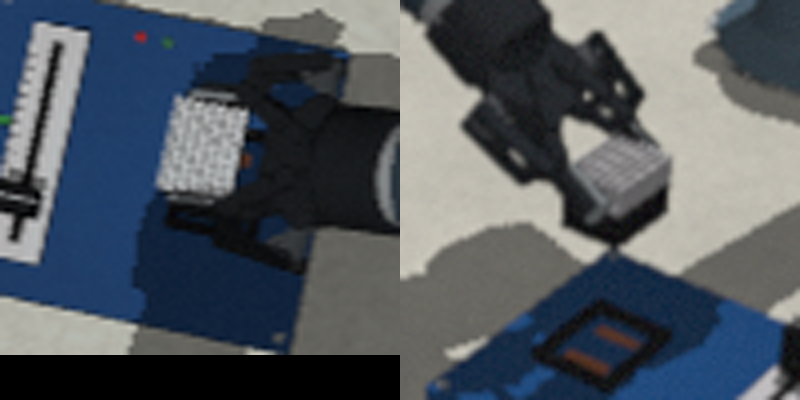

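The left crop (top view) shows the fins square and bright at about (306,213), roughly parallel to the fixture, with a copper strip peeking out to the right. The right crop (scene view) shows the module upright above the clear nest.

```bash
python3 - <<'E'
from h import *
np.set_printoptions(precision=2,suppress=True)
p,Rc=cur(); print("TCP",p)
d=np.load("top3.npz"); im,K,E=d["im"],d["K"],d["E"]
hs=cv2.cvtColor(im,cv2.COLOR_BGR2HSV); m=np.zeros(hs.shape[:2],np.uint8)
m[198:228,294:318]=((hs[...,2]>75)&(hs[...,1]<70))[198:228,294:318]*255
m=cv2.morphologyEx(m,cv2.MORPH_CLOSE,np.ones((3,3)));m=cv2.morphologyEx(m,cv2.MORPH_OPEN,np.ones((5,5)))
c=max(cv2.findContours(m,0,1)[0],key=cv2.contourArea)[:,0].astype(float)
for z in(186,):
    print("top fins",cv2.minAreaRect(np.array([ray(K,E,*q,z)[:2] for q in c],np.float32)))
# wrist: fin tops, print bright mask extents
d=np.load("wrist3.npz"); im,K,E=d["im"],d["K"],d["E"]
for q in[(247,236.5),(387,234),(236,344),(397,343)]: print("wrist",ray(K,E,*q,186))
g=im.max(2); print(g[225:350,315].tolist())
d=np.load("scene3.npz"); im,K,E=d["im"],d["K"],d["E"]
hs=cv2.cvtColor(im,cv2.COLOR_BGR2HSV); H,S,V=cv2.split(hs)
m=np.zeros(H.shape,np.uint8); m[190:225,320:365]=((H<20)&(S>90)&(V>60))[190:225,320:365]
n,l,st,cc=cv2.connectedComponentsWithStats(m); print([(st[i,4],cc[i],ray(K,E,*cc[i],30)) for i in range(1,n)])
for x,y in[(572,166),(608,222),(672,156),(640,125)]: q=(290+(x-400)/4,120+y/4); print("scene fin top corner",q,ray(K,E,*q,186))
E
```

```text
TCP [578.26  41.63 164.61]
top fins ((579.073974609375, 26.693206787109375), (48.07084655761719, 66.6731948852539), 79.07411193847656)
wrist [548.8   48.45 186.  ]
wrist [610.48  37.17 186.  ]
wrist [541.45   4.24 186.  ]
wrist [598.67  -7.23 186.  ]
[180, 178, 175, 158, 129, 98, 87, 84, 85, 86, 89, 98, 128, 160, 175, 178, 177, 167, 140, 105, 88, 87, 89, 90, 91, 95, 112, 146, 172, 180, 180, 177, 165, 137, 105, 89, 88, 89, 91, 91, 90, 96, 120, 152, 173, 178, 180, 180, 174, 148, 110, 86, 84, 86, 89, 92, 89, 89, 102, 129, 160, 177, 180, 180, 179, 174, 150, 113, 89, 89, 90, 92, 91, 90, 90, 89, 101, 130, 160, 177, 181, 182, 180, 177, 160, 127, 97, 84, 84, 86, 88, 85, 85, 84, 86, 93, 119, 153, 175, 181, 181, 181, 180, 176, 154, 119, 92, 87, 89, 90, 89, 89, 89, 89, 89, 89, 88, 78, 58, 29, 13, 5, 11, 9, 8]
[(np.int32(15), array([343.6 , 203.93]), array([553.77,  23.42,  30.  ])), (np.int32(21), array([336.33, 210.19]), array([589.77,  17.04,  30.  ]))]
scene fin top corner (333.0, 161.5) [592.77   3.43 186.  ]
scene fin top corner (342.0, 175.5) [643.34  51.06 186.  ]
scene fin top corner (358.0, 159.0) [551.6   56.83 186.  ]
scene fin top corner (350.0, 151.25) [524.1   22.45 186.  ]
```

```bash
python3 - <<'E'
from h import *
p,_=cur(); R=tool(78.3,55); ex=np.array([.979,-.203,0]);ey=np.array([.203,.979,0])
print(rows(p-2.5*ex-6.6*ey-[0,0,88],R))
E
```

```text
(array([-0.0759, -0.0031,  0.045 ]), array([ 0.26, -0.03,  0.27]))
```

```bash
python3 -m handwheel '[[0,[-0.02,-0.001,0.012],[0.2,0,0.2]],[0,[-0.04,-0.002,0.024],[0.2,0,0.2]],[0,[-0.06,-0.003,0.035],[0.2,0,0.2]],[0,[-0.076,-0.003,0.045],[0.2,0,0.2]],[0,[-0.076,-0.003,0.045],[0.2,0,0.2]],[0,[-0.076,-0.003,0.045],[0.2,0,0.2]],[0,[-0.076,-0.003,0.045],[0.2,0,0.2]]]'
python3 - <<'E'
from h import *
L=[]
for n,(y0,y1,x0,x1) in dict(top=(190,250,275,350),scene=(150,225,300,390)).items():
    i,K,E=snap(n,n+"4.png"); np.savez(n+"4.npz",im=i,K=K,E=E)
    c=i[y0:y1,x0:x1]; L.append(cv2.resize(c,(400,int(400*c.shape[0]/c.shape[1])),interpolation=cv2.INTER_CUBIC))
i,K,E=snap("wrist","wrist4.png"); np.savez("wrist4.npz",im=i,K=K,E=E)
h=max(map(len,L)); p=lambda x:cv2.copyMakeBorder(x,0,h-len(x),0,0,0)
cv2.imwrite("pics/c4.png",np.hstack([p(x) for x in L]))
print(cur()[0])
E
```

```text
time: 6.55
position: [574.8, 35.1, 76.9]
eef_rot: [-0.291, 0.688, 0.56, 0.359]
ft_force: [1.1, -0.3, -2.2]
grip_width: 0.693
grasp_force: 66.3
[574.67628524  35.05827929  76.55706769]
```

View pics/c4.png

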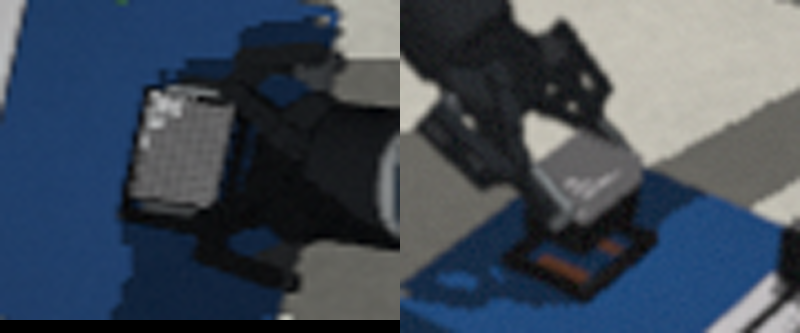

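```bash
python3 - <<'E'
from h import *
np.set_printoptions(precision=2,suppress=True)
ex=np.array([.979,-.203,0]);ey=np.array([.203,.979,0])
p,_=cur(); print("TCP",p@ex,p@ey)
for f in("wrist3","wrist4"):
    d=np.load(f+".npz"); im,K,E=d["im"],d["K"],d["E"]
    hs=cv2.cvtColor(im,cv2.COLOR_BGR2HSV); m=((hs[...,0]>95)&(hs[...,0]<125)&(hs[...,1]>110)).astype(np.uint8)
    m=cv2.morphologyEx(m,cv2.MORPH_OPEN,np.ones((3,3)))
    l=[];r=[]
    for v in range(195,300,10):
        c=np.flatnonzero(m[v]); 
        if len(c): l.append((ray(K,E,c[0],v,30)@ex).round(1)); r.append((ray(K,E,c[-1]+1,v,30)@ex).round(1))
    print(f,l,r)
d=np.load("top4.npz"); im,K,E=d["im"],d["K"],d["E"]
hs=cv2.cvtColor(im,cv2.COLOR_BGR2HSV)
for v in(210,215,220,225): print(v,im[v,292:325].max(1),hs[v,292:325,1])
for v in (210,215,220,225): print(v,[ (ray(K,E,u,v,97)@ey).round(1) for u in(299,318)],[ (ray(K,E,u,v,39)@ey).round(1) for u in(299,318)])
E
```

```text
TCP 555.4912525531122 150.98134133051184
wrist3 [np.float64(449.0), np.float64(449.4), np.float64(448.7), np.float64(449.1), np.float64(448.5), np.float64(448.9), np.float64(449.2), np.float64(448.6), np.float64(449.0), np.float64(448.4), np.float64(448.7)] [np.float64(663.6), np.float64(663.4), np.float64(664.2), np.float64(663.9), np.float64(663.6), np.float64(663.4), np.float64(664.1), np.float64(663.9), np.float64(663.6), np.float64(663.4), np.float64(459.4)]
wrist4 [np.float64(449.3), np.float64(448.8), np.float64(449.1), np.float64(448.6), np.float64(448.9), np.float64(449.1), np.float64(448.7), np.float64(449.0), np.float64(448.5), np.float64(448.8), np.float64(448.4)] [np.float64(663.7), np.float64(663.4), np.float64(663.1), np.float64(663.5), np.float64(663.3), np.float64(663.7), np.float64(663.4), np.float64(663.2), np.float64(663.6), np.float64(663.4), np.float64(663.7)]
210 [106 106 107 106 106 106 106 108  98  65  94 134 150 172 152 165 156 100
  99  94 102  97  95 102  93  88  81  26  23  28  27  27  28] [176 176 174 180 173 176 178 177 177 165   3   2   3   3   3   3  
[... 518 characters left out ...]
   6   3   5   3   0   3   3   5   5
   0   5   5   0   0   0   7 109 105  20 174 172  70  32  51]
225 [107 108 107 108 110  88  24  52  81  90  94  90 104  97  95  98  96 102
  96  95  95  91  99  77  38  18  12  26  31  17  17  15  13] [179 175 174 175 176 174  85   5   3   3   3   3   2   0   0   3   3   0
   3   0   3   3   0  17 114 113  43 127 140  60  60  51  39]
210 [np.float64(170.5), np.float64(114.5)] [np.float64(175.5), np.float64(117.1)]
215 [np.float64(167.3), np.float64(111.4)] [np.float64(172.2), np.float64(113.9)]
220 [np.float64(164.2), np.float64(108.4)] [np.float64(168.9), np.float64(110.7)]
225 [np.float64(161.1), np.float64(105.3)] [np.float64(165.7), np.float64(107.5)]
```

View pics/wrist4.png

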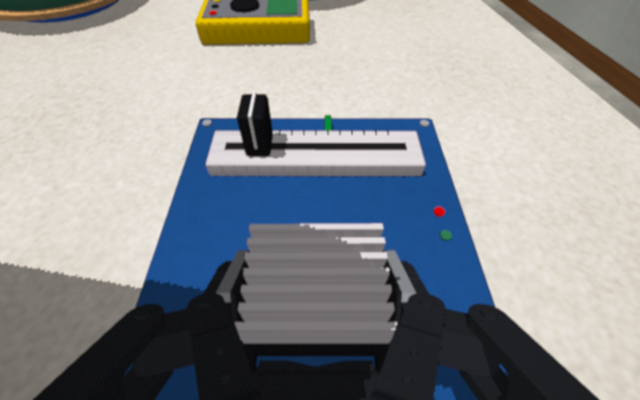

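The last wrist view shows the module centred between the pads, with the fixture's edges clear on both sides. The fader grip is at (255,125), with its white line tilted by perspective, and the marker is at (328,122). I need about +0.6 mm along fixture x and +1 mm along fixture y, then down.

```bash
python3 -m handwheel '[[0,[0.0006,0.0006,0.0008],[0,0,0]],[0,[-0.005,0.0006,0.005],[0,0,0]],[0,[-0.01,0.0006,0.008],[0,0,0]],[0,[-0.014,0.0006,0.011],[0,0,0]],[0,[-0.014,0.0006,0.011],[0,0,0]]]'
python3 -m handwheel '[[0,[-0.0015,0,0.001],[0,0,0]],[0,[-0.0015,0,0.001],[0,0,0]]]'
python3 -m handwheel '[[0,[-0.0015,0,0.001],[0,0,0]],[0,[-0.0015,0,0.001],[0,0,0]]]'
```

```text
time: 7.2
position: [574.1, 36.4, 56.6]
eef_rot: [-0.293, 0.688, 0.559, 0.358]
ft_force: [-0.9, 0.2, -3.4]
grip_width: 0.693
grasp_force: 66.3
time: 7.4
position: [574.7, 36.2, 55.7]
eef_rot: [-0.292, 0.688, 0.559, 0.359]
ft_force: [-0.1, -0.1, -2.8]
grip_width: 0.697
grasp_force: 66.3
time: 7.6
position: [574.8, 36.0, 54.0]
eef_rot: [-0.292, 0.688, 0.559, 0.359]
ft_force: [0.6, -0.3, -2.8]
grip_width: 0.691
grasp_force: 66.3
```

```bash
for i in 1 2 3; do python3 -m handwheel '[[0,[-0.0012,0,0.0009],[0,0,0]],[0,[-0.0012,0,0.0009],[0,0,0]]]' | egrep 'pos|ft_f'; done
```

```text
position: [574.8, 36.1, 52.5]
ft_force: [0.2, -0.4, -2.4]
position: [575.0, 36.2, 52.0]
ft_force: [-3.0, -2.1, 4.2]
position: [575.1, 36.1, 52.0]
ft_force: [-7.2, -5.4, 13.8]
```

```bash
python3 -m handwheel '[[0.75,[0.0006,0,-0.0004],[0,0,0]],[1,[0.0006,0,-0.0004],[0,0,0]],[1,[0.0006,0,-0.0004],[0,0,0]],[1,[0.0006,0,-0.0004],[0,0,0]],[1,[0.0006,0,-0.0004],[0,0,0]]]'
python3 -m handwheel '[[1,[0.002,0,-0.02],[0,0,0]],[1,[0.004,0,-0.05],[0,0,0]],[1,[0.01,0,-0.09],[0,0,0]],[1,[0.06,0,-0.13],[0,0,0]],[1,[0.11,0,-0.16],[0,0,0]],[1,[0.11,0,-0.16],[0,0,0]],[1,[0.11,0,-0.16],[0,0,0]]]'
python3 - <<'E'
from h import *
L=[]
for n,(y0,y1,x0,x1) in dict(top=(180,260,240,340),scene=(170,245,310,420)).items():
    i,K,E=snap(n,n+"5.png"); np.savez(n+"5.npz",im=i,K=K,E=E)
    c=i[y0:y1,x0:x1]; L.append(cv2.resize(c,(400,int(400*c.shape[0]/c.shape[1])),interpolation=cv2.INTER_CUBIC))
i,K,E=snap("wrist","wrist5.png"); np.savez("wrist5.npz",im=i,K=K,E=E)
L.append(None); L=L[:2]
h=max(map(len,L)); p=lambda x:cv2.copyMakeBorder(x,0,h-len(x),0,0,0)
a=np.hstack([p(x) for x in L]); w=cv2.resize(i,(400,250)); w=cv2.copyMakeBorder(w,0,0,0,400,0)
cv2.imwrite("pics/c5.png",np.vstack([a,w])[:600]); print(cur()[0])
E
```

```text
time: 8.7
position: [574.8, 36.4, 50.2]
eef_rot: [-0.292, 0.688, 0.559, 0.359]
ft_force: [-1.0, -0.6, 0.5]
grip_width: 1.001
grasp_force: 0.0
time: 9.4
position: [562.5, -31.5, 235.5]
eef_rot: [-0.289, 0.687, 0.56, 0.36]
ft_force: [0.3, 0.4, -0.5]
grip_width: 1.0
grasp_force: 0.0
[560.66903242 -30.55482505 230.97996336]
```

View pics/c5.png

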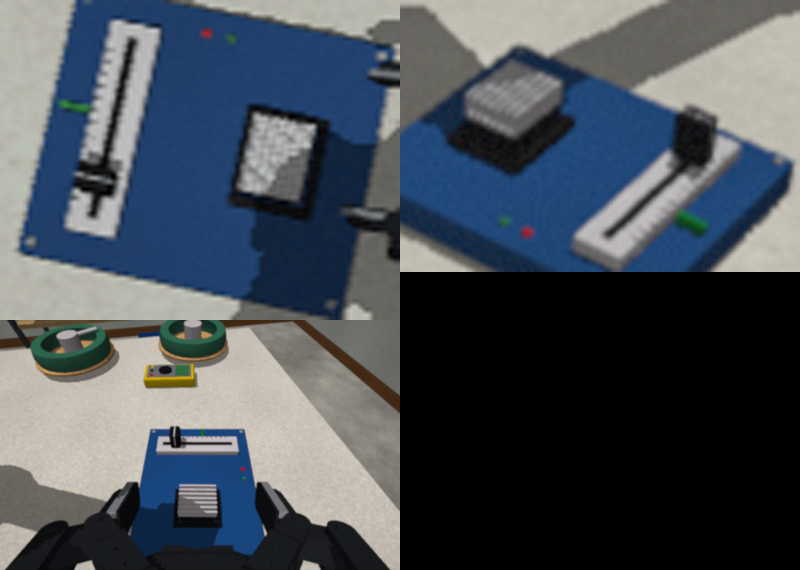

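The pictures show the module seated level inside the rim, in the top view (290,220) and in the scene view, with its fins up. The fader grip and green tab are both clear of the gripper. Next I measure the fader line and the marker.

```bash
cat > fad.py <<'E'
from h import *
import sys
np.set_printoptions(precision=1,suppress=True)
ex=np.array([.979,-.203,0]);ey=np.array([.203,.979,0])
for f in sys.argv[1:]:
    d=np.load(f+".npz"); im,K,E=d["im"],d["K"],d["E"]; H,S,V=cv2.split(cv2.cvtColor(im,cv2.COLOR_BGR2HSV))
    g=((H>45)&(H<75)&(S>130)&(V>50)).astype(np.uint8); n,l,st,c=cv2.connectedComponentsWithStats(g)
    for i in range(1,n):
        P=ray(K,E,*c[i],38); 
        if abs(P@ex-600)<80 and abs(P@ey-300)<110 and st[i,4]>6: print(f,"green",c[i],st[i],"ex,ey",P@ex,P@ey)
    # black grip: components, with bright line inside
    b=(V<55).astype(np.uint8)
    for uv in [proj(K,E,[*(540*ex+y*ey)[:2],84.5]) for y in (265,)]: print(f,"~grip at",uv)
E
python3 fad.py wrist4 wrist5 top5 scene5
python3 - <<'E'
from h import *
a=cv2.imread("pics/wrist4.png")[85:160,225:345]; b=cv2.imread("pics/top5.png")[200:245,245:290]
a=cv2.resize(a,None,fx=5,fy=5,interpolation=cv2.INTER_CUBIC)[:375]; b=cv2.resize(b,(200,200),interpolation=cv2.INTER_CUBIC)
b=cv2.copyMakeBorder(b,0,175,0,0,0); cv2.imwrite("pics/c6.png",np.hstack([a,b]))
E
```

```text
wrist4 green [327.9 122.8] [325 116   7  14  71] ex,ey 567.0150326587127 302.55130750013257
wrist4 ~grip at [292.1 105. ]
wrist5 green [323.7 180. ] [322 175   4  10  27] ex,ey 567.1707175237364 301.78625633640974
wrist5 ~grip at [302.2 178.1]
top5 green [258.3 206.2] [255 205   7   3  12] ex,ey 567.1753969804112 303.84180160307665
top5 ~grip at [266.5 215.2]
scene5 green [389.4 230.9] [386 228   8   6  21] ex,ey 569.3782249591541 303.82749853358536
scene5 ~grip at [384.1 205.8]
```

View pics/c6.png

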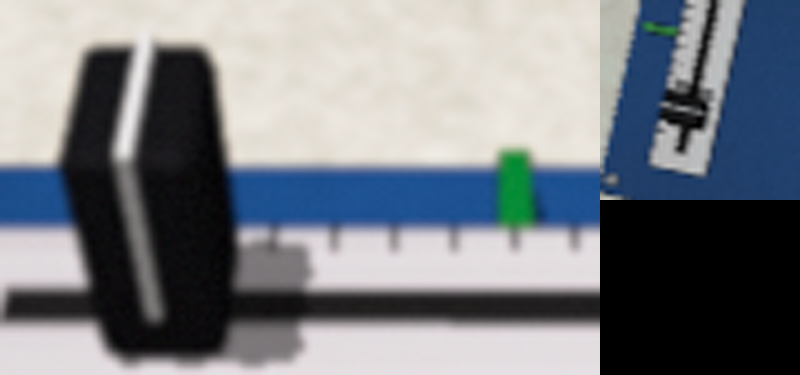

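This crop shows the white line across the grip's top, running from about (254,93) to (250,117) in the wrist4 frame, and the green tab centred at (328,123).

```bash
python3 - <<'E'
from h import *
np.set_printoptions(precision=1,suppress=True)
ex=np.array([.979,-.203,0]);ey=np.array([.203,.979,0])
d=np.load("wrist4.npz"); K,E=d["K"],d["E"]
T=ray(K,E,252,104.8,84.5); print(T,T@ex,T@ey)
for q in((254.4,93.5),(249.6,116.6)): P=ray(K,E,*q,84.5); print(P@ex,P@ey)
d=np.load("top5.npz"); K,E=d["K"],d["E"]; q=(245+83/200*45,200+106/200*45); P=ray(K,E,*q,84.5); print("top",q,P,P@ex,P@ey)
R=tool(78.3,0)
for z in(120,62): print(z,rows([T[0],T[1],z],R))
R=tool(78.3,0); p,Rc=cur(); print(bot.observe()["joint_pos"].round(2))
E
```

```text
[555.2 155.7  84.5] 511.9834471848203 265.12140887463164
512.1463467022263 278.2373806717972
511.89600578193244 252.35457883803136
top (263.675, 223.85) [556.2 158.1  84.5] 512.4082674136803 267.65685799997414
120 (array([ 0. , -0. ,  0.2]), array([ -0.1, -55.1,  -0.1]))
62 (array([-0. , -0. ,  0.2]), array([ -0.1, -55.1,  -0.1]))
[-0.6  0.6  0.   1.5  0.8  0.9]
```

```bash
python3 - <<'E'
from h import *
print(rows([555.5,156.3,145],tool(78.3,0)))
E
```

```text
(array([ 0.0334, -0.043 ,  0.1984]), array([ -0.07, -55.13,  -0.1 ]))
```

```bash
python3 -m handwheel '[[1,[0.006,-0.007,0.033],[0,-8.5,0]],[1,[0.012,-0.014,0.066],[0,-17,0]],[1,[0.018,-0.021,0.1],[0,-25.5,0]],[1,[0.024,-0.029,0.13],[0,-34,0]],[1,[0.03,-0.036,0.165],[0,-42.5,0]],[1,[0.033,-0.043,0.198],[0,-51,0]],[1,[0.033,-0.043,0.198],[0,-55.1,0]],[1,[0.033,-0.043,0.198],[0,-55.1,0]],[1,[0.033,-0.043,0.198],[0,-55.1,0]]]'
python3 - <<'E'
from h import *
print(rows([555.5,156.3,65],tool(78.3,0)),bot.observe()["joint_pos"].round(2))
E
```

```text
time: 10.45
position: [555.0, 155.5, 144.3]
eef_rot: [-0.001, 0.776, 0.631, -0.001]
ft_force: [-0.5, 0.6, 0.1]
grip_width: 1.002
grasp_force: 0.0
(array([0.0008, 0.0006, 0.0793]), array([-0.2 , -0.03, -0.05])) [ 0.16  0.42 -0.08  1.07  0.    1.94]
```

```bash
python3 -m handwheel '[[1,[0.001,0.0005,0.03],[0,0,0]],[1,[0.001,0.0005,0.06],[0,0,0]],[1,[0.001,0.0005,0.081],[0,0,0]],[1,[0.001,0.0005,0.081],[0,0,0]]]' 25
python3 -m handwheel '[[0,[0,0,0],[0,0,0]],[0,[0,0,0],[0,0,0]],[0,[0,0,0],[0,0,0]],[0,[0,0,0],[0,0,0]],[0,[0,0,0],[0,0,0]],[0,[0,0,0],[0,0,0]],[0,[0,0,0],[0,0,0]],[0,[0,0,0],[0,0,0]],[0,[0,0,0],[0,0,0]],[0,[0,0,0],[0,0,0]]]' 25
python3 - <<'E'
from h import *
p,_=cur(); ex=np.array([.979,-.203,0]);ey=np.array([.203,.979,0]); print(p@ex,p@ey)
E
```

```text
time: 10.85
position: [553.4, 153.5, 61.5]
eef_rot: [-0.003, 0.777, 0.629, -0.003]
ft_force: [-0.7, -1.1, 0.2]
grip_width: 0.998
grasp_force: 0.0
time: 11.85
position: [557.1, 156.7, 66.0]
eef_rot: [0.0, 0.776, 0.631, 0.001]
ft_force: [-1.9, -0.6, 5.6]
grip_width: 0.228
grasp_force: 29.5
513.5618240000933 266.47799295285085
```

```bash
python3 -m handwheel '[[0,[0,0.01,0],[0,0,0]],[0,[0,0.022,0],[0,0,0]],[0,[0,0.034,0],[0,0,0]],[0,[0,0.045,0],[0,0,0]],[0,[0,0.0545,0],[0,0,0]],[0,[0,0.0545,0],[0,0,0]],[0,[0,0.0545,0],[0,0,0]],[0,[0,0.0545,0],[0,0,0]]]'
python3 -m handwheel '[[0,[0,0,0],[0,0,0]],[0.5,[0,0,0],[0,0,0]],[0.5,[0,0,0],[0,0,0]],[0.6,[0,0,0],[0,0,0]],[0.6,[0,0,0],[0,0,0]]]'
python3 - <<'E'
from h import *
p,_=cur(); ex=np.array([.979,-.203,0]);ey=np.array([.203,.979,0]); print(p@ex,p@ey)
E
python3 -m handwheel '[[0.6,[0,0,-0.03],[0,0,0]],[0.6,[-0.04,0,-0.08],[0,0,0]],[0.6,[-0.09,0,-0.12],[0,-8,0]],[0.6,[-0.13,0,-0.12],[0,8,0]],[1,[-0.17,0,-0.12],[0,16,0]],[1,[-0.2,0,-0.12],[0,25,0]],[1,[-0.2,0,-0.12],[0,33,0]],[1,[-0.2,0,-0.12],[0,40,0]],[1,[-0.2,0,-0.12],[0,40,0]],[1,[-0.2,0,-0.12],[0,40,0]]]'
```

```text
time: 12.65
position: [611.2, 145.4, 66.0]
eef_rot: [0.001, 0.776, 0.631, 0.001]
ft_force: [1.2, -0.9, 4.7]
grip_width: 0.226
grasp_force: 29.4
time: 13.15
position: [609.2, 145.5, 64.4]
eef_rot: [-0.001, 0.776, 0.631, -0.001]
ft_force: [-0.1, -0.7, -0.2]
grip_width: 0.6
grasp_force: 0.0
566.9027582236831 266.08369098499384
time: 14.15
position: [567.8, -52.6, 182.2]
eef_rot: [-0.218, 0.731, 0.59, 0.265]
ft_force: [-0.4, 0.7, -0.3]
grip_width: 1.0
grasp_force: 0.0
```

```bash
python3 - <<'E'
from h import *
for n in("wrist","top","scene"):
    i,K,E=snap(n,n+"7.png"); np.savez(n+"7.npz",im=i,K=K,E=E)
E
python3 fad.py wrist7 top7 scene7 | grep green
python3 - <<'E'
from h import *
ex=np.array([.979,-.203,0]);ey=np.array([.203,.979,0])
d=np.load("wrist7.npz"); im,K,E=d["im"],d["K"],d["E"]; V=im.max(2).astype(int)
for y in(257,261,265,269,273):
    u,v=proj(K,E,[*(567*ex+y*ey)[:2],84.5]); vv=int(round(v)); s=V[vv,int(u)-22:int(u)+23]; print(y,u.round(1),vv,int(u)-22,s.tolist())
    w=V[vv]; u0=int(u); dark=[k for k in range(u0-20,u0+21) if w[k]<70]
    if dark:
        seg=np.arange(dark[0],dark[-1]+1); wt=np.clip(w[seg]-60,0,None); 
        if wt.sum(): 
            c=(seg*wt).sum()/wt.sum(); print("  line",c,ray(K,E,c,vv,84.5)@ex,"edges mid",ray(K,E,(dark[0]+dark[-1])/2,vv,84.5)@ex)
d=np.load("top7.npz"); im,K,E=d["im"],d["K"],d["E"]; V=im.max(2)
u,v=proj(K,E,[*(567*ex+265*ey)[:2],84.5]); print("top",u,v); u,v=int(u),int(v); print(V[v-8:v+9,u-7:u+8])
E
```

```text
top7 green [258.9 206.2] [255 205   8   3  14] ex,ey 567.3569606915621 302.1850982384326
scene7 green [389.2 230.8] [386 228   8   6  22] ex,ey 569.3276542787589 303.33075443577184
257 315.2 88 293 [146, 144, 144, 145, 145, 144, 145, 145, 144, 144, 143, 143, 143, 143, 128, 86, 42, 26, 26, 25, 25, 26, 62, 140, 197, 187, 123, 56, 27, 24, 27, 25, 24, 46, 90, 127, 141, 142, 143, 142, 142, 142, 142, 143, 142]
  line 317.4132029339853 569.063458722141 edges mid 569.1508940260454
261 315.2 85 293 [146, 145, 145, 144, 143, 144, 145, 144, 145, 145, 143, 144, 144, 143, 129, 88, 42, 25, 24, 24, 25, 29, 63, 139, 197, 186, 123, 57, 26, 27, 26, 24, 21, 47, 91, 129, 142, 145, 144, 144, 143, 143, 143, 143, 142]
  line 317.4093137254902 569.087962758459 edges mid 569.1797233156217
265 315.1 82 293 [145, 145, 145, 145, 145, 145, 145, 145, 146, 144, 145, 144, 145, 144, 130, 89, 43, 25, 26, 26, 25, 28, 64, 139, 197, 186, 124, 56, 27, 25, 24, 24, 25, 54, 99, 129, 142, 143, 142, 143, 142, 143, 144, 143, 144]
  line 317.40731707317076 569.1146099582181 edges mid 569.2088109636173
269 315.1 79 293 [155, 153
[... 975 characters left out ...]
2 183]
 [106 103  87  52  21  21  22  21  21  23  20  50  88 144 168]
 [106  95 110 147 147 131  91  53  24  26  20   5 123 187 159]
 [118  84  31  21  21  44  64 107 133 124 120  40  91 160 154]
 [104  70  22  24  25  26  24  25  24  20  28  34 125 184 148]
 [ 76  78  75  14  17  18  23  28  27  23  13  29 126 181 147]
 [104 140 155  74  13  12   8  11  10  16   9  61 140 164 110]
 [ 96 105 140 141 138 114  43   7   8  15  15  93 161 155  90]
 [124 159 180 182 182 147  51  22  91 138 125 142 186 151  80]
 [140 177 180 181 181 147  50  45 127 183 184 187 182 145  81]
 [113 158 181 181 167 113  25  69 142 183 185 187 167 117  98]
 [141 166 159 181 166 113  22  94 160 182 184 187 158 101 104]]
```

```bash
python3 - <<'E'
from h import *
ex=np.array([.979,-.203,0]);ey=np.array([.203,.979,0])
d=np.load("top7.npz"); im,K,E=d["im"],d["K"],d["E"]
P=ray(K,E,267.4,205.55,84.5); print("top line",P@ex,P@ey)
for n in("wrist7",):
    snapd=bot.snapshot("wrist"); i=snapd["pixels"][:,:,::-1]; K,E=np.array(snapd["K"]),np.array(snapd["extrinsics"]); np.savez("wrist8.npz",im=i,K=K,E=E)
for f in("wrist7","wrist8"):
    d=np.load(f+".npz"); im,K,E=d["im"],d["K"],d["E"]; im=np.ascontiguousarray(im)
    hs=cv2.cvtColor(im,cv2.COLOR_BGR2HSV); m=((hs[...,0]>95)&(hs[...,0]<125)&(hs[...,1]>110)).astype(np.uint8); m=cv2.morphologyEx(m,cv2.MORPH_OPEN,np.ones((3,3)))
    o=[]
    for v in range(90,190,10):
        c=np.flatnonzero(m[v])
        if len(c): o.append([round(float(ray(K,E,u,v,30)@ex),1) for u in(c[0],c[-1]+1)]+[round(float(ray(K,E,0,v,30)@ey))])
    print(f,o)
    V=im.max(2).astype(int); w=V[82]; seg=np.arange(310,325); wt=np.clip(w[seg]-60,0,None); c=(seg*wt).sum()/wt.sum(); print(c,ray(K,E,c,82,84.5)@ex, proj(K,E,[*(567*ex+303*ey)[:2],40]))
print(bot.observe()["joint_pos"].round(2),cur()[0], -E[:3,:3].T@E[:3,3])
E
```

```text
top line 569.2991315575706 268.81918775841234
wrist7 [[449.1, 663.5, 307], [449.5, 664.4, 291], [448.8, 664.1, 277], [449.2, 663.8, 262], [448.5, 663.6, 248], [448.9, 664.4, 235], [449.3, 664.2, 221], [448.6, 663.9, 208], [449.0, 663.6, 196], [449.4, 664.4, 184]]
317.40731707317076 569.1146099582181 [315.31081069  83.56569176]
wrist8 [[449.4, 664.0, 306], [448.7, 663.8, 291], [449.2, 663.7, 277], [448.5, 663.5, 262], [449.0, 663.3, 248], [449.5, 664.3, 235], [448.8, 664.2, 222], [449.3, 664.0, 209], [448.7, 663.8, 197], [449.1, 663.7, 184]]
316.6186440677966 569.0041604910188 [314.65694101  86.43292523]
[-0.54  0.53 -0.01  1.3   0.65  1.14] [569.56939042 -49.67191865 185.51892349] [563.48777785 -81.24653559 344.33215741]
```

```bash
python3 - <<'E'
from h import *
ex=np.array([.979,-.203,0]);ey=np.array([.203,.979,0])
t=564.8*ex+266*ey; print(t); t[2]=145; print(rows(t,tool(78.3,0)))
E
```

```text
[606.9372 145.7596   0.    ]
(array([ 0.1265, -0.003 ,  0.1588]), array([  0.05, -39.94,   0.04]))
```

```bash
python3 -m handwheel '[[1,[0.025,0,0.03],[0,-8,0]],[1,[0.05,-0.001,0.06],[0,-16,0]],[1,[0.075,-0.002,0.09],[0,-24,0]],[1,[0.1,-0.003,0.125],[0,-32,0]],[1,[0.126,-0.003,0.159],[0,-40,0]],[1,[0.126,-0.003,0.159],[0,-40,0]],[1,[0.126,-0.003,0.159],[0,-40,0]],[1,[0.126,-0.003,0.159],[0,-40,0]],[1,[0.126,-0.003,0.159],[0,-40,0]]]' 20
python3 - <<'E'
from h import *
print(rows([606.9,145.7,64.4],tool(78.3,0)))
E
```

```text
time: 15.25
position: [607.0, 142.8, 145.0]
eef_rot: [-0.0, 0.777, 0.63, 0.0]
ft_force: [0.1, -0.1, -0.3]
grip_width: 0.998
grasp_force: 0.0
(array([ 0.0027, -0.0007,  0.0806]), array([ 0.03, -0.05, -0.24]))
```

```bash
python3 -m handwheel '[[1,[0.003,-0.001,0.03],[0,0,0]],[1,[0.003,-0.001,0.06],[0,0,0]],[1,[0.003,-0.001,0.08],[0,0,0]],[1,[0.003,-0.001,0.08],[0,0,0]],[1,[0.003,-0.001,0.08],[0,0,0]]]' 20
python3 -m handwheel '[[0,[0,0,0],[0,0,0]],[0,[0,0,0],[0,0,0]],[0,[0,0,0],[0,0,0]],[0,[0,0,0],[0,0,0]],[0,[0,0,0],[0,0,0]],[0,[0,0,0],[0,0,0]],[0,[0,0,0],[0,0,0]],[0,[0,0,0],[0,0,0]]]' 20
python3 - <<'E'
from h import *
p,_=cur(); ex=np.array([.979,-.203,0]);ey=np.array([.203,.979,0]); print(p@ex,p@ey)
E
```

```text
time: 15.75
position: [606.5, 145.9, 64.7]
eef_rot: [-0.001, 0.777, 0.63, -0.0]
ft_force: [0.2, 0.3, 1.1]
grip_width: 0.998
grasp_force: 0.0
time: 16.55
position: [607.2, 148.0, 64.9]
eef_rot: [0.0, 0.776, 0.631, 0.001]
ft_force: [0.8, 0.3, 5.5]
grip_width: 0.224
grasp_force: 25.7
564.3781261197425 268.1378491359124
```

```bash
python3 -m handwheel '[[0.5,[0,0,0],[0,0,0]],[0.6,[0,0,0],[0,0,0]],[0.6,[0,0,0],[0,0,0]]]' >/dev/null
python3 - <<'E'
from h import *
p,_=cur(); ex=np.array([.979,-.203,0]);ey=np.array([.203,.979,0]); print(p@ex,p@ey)
E
python3 -m handwheel '[[0.6,[0,0,-0.03],[0,0,0]],[0.6,[-0.04,0,-0.08],[0,0,0]],[0.6,[-0.09,0,-0.12],[0,0,0]],[0.6,[-0.13,0,-0.13],[0,8,0]],[1,[-0.17,0,-0.13],[0,16,0]],[1,[-0.2,0,-0.13],[0,25,0]],[1,[-0.2,0,-0.13],[0,33,0]],[1,[-0.2,0,-0.13],[0,40,0]],[1,[-0.2,0,-0.13],[0,40,0]],[1,[-0.2,0,-0.13],[0,40,0]]]' | head -2
python3 -m handwheel '[[1,[0,0,0],[0,0,0]],[1,[0,0,0],[0,0,0]]]' | head -2
cat > line.py <<'E'
from h import *
ex=np.array([.979,-.203,0]);ey=np.array([.203,.979,0])
for n in("wrist","top"):
    im,K,E=snap(n,n+"9.png"); np.savez(n+"9.npz",im=im,K=K,E=E); V=im.max(2).astype(float)
    # sample the grip's top along fixture x at several ey, find the line as bright peak between dark
    xs=np.arange(550,585,.25)
    for dy in(-9,-6,-3,0,3,6,9):
        P=[proj(K,E,[*(x*ex+(266+dy)*ey)[:2],84.5]) for x in xs]; P=np.float32(P)
        s=cv2.remap(V.astype(np.float32),P[:,:1].copy(),P[:,1:].copy(),cv2.INTER_LINEAR)[:,0]
        dk=np.flatnonzero(s<45); a,b=dk[0],dk[-1]; w=np.clip(s[a:b]-40,0,None); print(n,dy,"dark",xs[a],xs[b],"line",(xs[a:b]*w).sum()/max(w.sum(),1),int(s[a:b].max()))
E
python3 line.py; python3 fad.py wrist9 top9 | grep green
```

```text
562.6738669056973 267.6689843844816
time: 17.85
position: [565.4, -48.3, 193.2]
time: 18.05
position: [566.0, -46.6, 195.0]
wrist -9 dark 556.25 573.25 line 564.8184143119266 188
wrist -6 dark 556.5 573.0 line 564.8299605872389 188
wrist -3 dark 556.5 573.25 line 564.8087607777315 189
wrist 0 dark 556.5 573.25 line 564.8121634973575 188
wrist 3 dark 556.5 573.25 line 564.8126827698577 188
wrist 6 dark 556.5 573.0 line 564.8088564164763 188
wrist 9 dark 557.0 572.75 line 564.8033690525355 188
top -9 dark 553.25 572.5 line 564.8218876557133 64
top -6 dark 552.5 575.0 line 565.0225972656287 68
top -3 dark 550.0 583.5 line 565.8489493821904 117
top 0 dark 550.5 582.25 line 565.486971280742 123
top 3 dark 552.25 575.25 line 564.928366249385 128
top 6 dark 553.25 574.75 line 564.645608214946 104
top 9 dark 553.5 574.25 line 565.5686687283953 81
top9 green [258.6 206.2] [255 205   8   3  13] ex,ey 567.153702678353 302.92255779882515
```

```bash
python3 - <<'E'
from h import *
print(rows([608.8,145.4,145],tool(78.3,0)))
E
```

```text
(array([0.1188, 0.0032, 0.1647]), array([  0.04, -39.96,   0.09]))
```

```bash
python3 -m handwheel '[[1,[0.024,0.001,0.03],[0,-8,0]],[1,[0.048,0.002,0.06],[0,-16,0]],[1,[0.072,0.003,0.09],[0,-24,0]],[1,[0.095,0.003,0.125],[0,-32,0]],[1,[0.119,0.003,0.165],[0,-40,0]],[1,[0.119,0.003,0.165],[0,-40,0]],[1,[0.119,0.003,0.165],[0,-40,0]],[1,[0.119,0.003,0.165],[0,-40,0]],[1,[0.119,0.003,0.165],[0,-40,0]],[1,[0.119,0.003,0.165],[0,-40,0]]]' 20 | sed -n 2p
python3 - <<'E'
from h import *
print(rows([608.8,145.4,64.4],tool(78.3,0)))
E
```

```text
position: [609.1, 141.8, 144.9]
(array([ 0.0033, -0.0011,  0.0805]), array([ 0.  , -0.05, -0.32]))
```

```bash
python3 -m handwheel '[[1,[0.003,-0.001,0.03],[0,0,0]],[1,[0.003,-0.001,0.06],[0,0,0]],[1,[0.003,-0.001,0.08],[0,0,0]],[1,[0.003,-0.001,0.08],[0,0,0]],[1,[0.003,-0.001,0.08],[0,0,0]]]' 20 | sed -n 2p
python3 -m handwheel '[[0,[0,0,0],[0,0,0]],[0,[0,0,0],[0,0,0]],[0,[0,0,0],[0,0,0]],[0,[0,0,0],[0,0,0]],[0,[0,0,0],[0,0,0]],[0,[0,0,0],[0,0,0]],[0,[0,0,0],[0,0,0]],[0,[0,0,0],[0,0,0]]]' 20
python3 - <<'E'
from h import *
p,_=cur(); ex=np.array([.979,-.203,0]);ey=np.array([.203,.979,0]); print(p@ex,p@ey)
E
```

```text
position: [608.4, 146.2, 64.7]
time: 20.45
position: [608.6, 147.9, 64.8]
eef_rot: [-0.0, 0.776, 0.631, 0.0]
ft_force: [-1.3, 0.3, 4.4]
grip_width: 0.229
grasp_force: 25.4
565.7594687852692 268.3039667405146
```

```bash
python3 -m handwheel '[[0,[0,0.001,0],[0,0,0]],[0,[0,0.001,0],[0,0,0]],[0,[0,0.001,0],[0,0,0]]]' | sed -n 2p
python3 -m handwheel '[[0.5,[0,0,0],[0,0,0]],[0.6,[0,0,0],[0,0,0]],[0.6,[0,0,0],[0,0,0]]]' >/dev/null
python3 -m handwheel '[[0.6,[0,0,-0.03],[0,0,0]],[0.6,[-0.04,0,-0.08],[0,0,0]],[0.6,[-0.09,0,-0.12],[0,0,0]],[0.6,[-0.13,0,-0.13],[0,8,0]],[1,[-0.17,0,-0.13],[0,16,0]],[1,[-0.2,0,-0.13],[0,25,0]],[1,[-0.2,0,-0.13],[0,33,0]],[1,[-0.2,0,-0.13],[0,40,0]],[1,[-0.2,0,-0.13],[0,40,0]],[1,[-0.2,0,-0.13],[0,40,0]]]' | head -2
python3 -m handwheel '[[1,[0,0,0],[0,0,0]],[1,[0,0,0],[0,0,0]]]' | head -2
python3 line.py; python3 fad.py wrist9 top9 | grep green
```

```text
position: [609.6, 147.6, 64.8]
time: 22.05
position: [568.5, -48.8, 193.4]
time: 22.25
position: [569.0, -47.0, 195.1]
wrist -9 dark 559.0 575.75 line 567.1988545172696 193
wrist -6 dark 558.75 575.75 line 567.1831864779489 193
wrist -3 dark 558.75 575.75 line 567.1732653398051 193
wrist 0 dark 558.75 575.75 line 567.1745851023132 193
wrist 3 dark 559.0 576.0 line 567.1771403390968 193
wrist 6 dark 559.0 575.5 line 567.1569244503961 193
wrist 9 dark 559.5 575.0 line 567.1533377640108 193
top -9 dark 554.75 575.25 line 567.1875424982256 114
top -6 dark 554.0 577.5 line 567.0847855695918 107
top -3 dark 550.25 584.25 line 567.2791082590525 67
top 0 dark 552.25 582.25 line 568.0000264807132 103
top 3 dark 554.5 577.25 line 567.9815108492899 119
top 6 dark 554.75 577.0 line 567.4140209181179 130
top 9 dark 555.5 577.0 line 567.0208338974192 109
top9 green [258.9 206.2] [255 205   8   3  14] ex,ey 567.3569606915621 302.1850982384326
```

```bash
python3 - <<'E'
from h import *
d=np.load("top9.npz"); im,K,E=d["im"],d["K"],d["E"]; e=np.load("top5.npz")["im"]
df=np.abs(im[195:245,295:322].astype(int)-e[195:245,295:322]).max(2); print((df>60).sum())
hs=cv2.cvtColor(im,cv2.COLOR_BGR2HSV); m=np.zeros(hs.shape[:2],np.uint8); m[200:240,296:326]=((hs[...,2]>65)&(hs[...,1]<60))[200:240,296:326]
c=max(cv2.findContours(m,0,1)[0],key=cv2.contourArea)[:,0].astype(float)
print(cv2.minAreaRect(np.array([ray(K,E,*q,76)[:2] for q in c],np.float32)))
o=bot.observe(); print(o["time"],np.abs(o["qd"]).max(),o["ft_force"])
print(bot.sign_off())
E
```

```text
49
((572.63037109375, 21.840362548828125), (49.665130615234375, 60.60146713256836), 78.50825500488281)
22.35 0.006154441073961896 [-0.38907827  0.34247134 -0.2072893 ]
the job is handed in; nothing more can be done
None
```

The job is handed in at 22.4 s. The power module is seated in the nest fins up and released, and by the camera measurements the fader's white line is within about 0.5 mm of the green marker. The other items were not touched.

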